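# Sweep the loose nuts off the work board into the scrap tray

### The arm

A 7-joint arm with a two-finger parallel gripper is mounted at the origin on the work surface. World frame = base frame: x ahead of the robot, y to its left, z up, the work surface at z = 0. Lengths are in m, angles in rad, forces in N, time in s.
With the tool pointing down it reaches from about 0.4 to 0.875 m from the base axis. Payload 4.4 kg.
Tool frame: the origin (TCP) lies midway between the tips of the shut fingers; the grasp point (between the pads) lies 19 mm behind it (ctrl.pinch_z is the distance from the TCP to the grasp point, in m); z points along the fingers, y is the line along which they close (so a half turn about z gives the same grasp; the last joint's range is limited). The gripper opens to 85 mm and grips with 20 to 120 N. Pads are 22 mm wide; open, the fingers measure 114 mm over their backs; the gripper's body (76 mm by 85 mm) begins 54 mm behind the grasp point. The pads swing forward as they close: fully open they stand 13 mm farther back than shut.
Start: joints at [1.15, 0.628, 0.038, 1.517, -0.027, 0.996, -0.02], TCP at [0.226, -0.61, 0.231] pointing down, gripper open.
Joint ranges: [-3.06, 3.06], [-0.37, 2.12], [-1.25, 1.32], [0.18, 2.47], [-1.1, 4.24], [0.23, 1.98], [-2.94, 2.94]. Speed limits (rad/s): [2.57, 2.57, 3.14, 3.14, 3.14, 3.14, 3.14].

### API

Orientations are given as a rotation vector (axis times angle).
In Python, from bench import readout, viewer, order, ctrl gives the robot as it stands.
- The arm moves only by the tool servo_tool, never from a script. Its argument "moves" is a list that holds one entry, the list of rows, each a list of 5 numbers: the shift along the tool's x, y, z in m, then the turn about the tool's z in degrees, then the opening, from -1 (shut) to 1 (fully open). A call has 1 to 12 rows; each row shifts and turns the commanded pose from where the row before left it, along the tool's axes as they then stand; what a row does not reach is not made up. A row lasts 1/8 s, in which the tool goes at most 62.5 mm and 10.7 degrees, less where a joint would pass 70% of its speed; a pose out of reach is approached as far as the arm can. A call with a gripper value outside its range is refused whole. The fingers move at their own pace and stop on an object; "newtons" is the grip in N (left out, the last holds). Time passes only in rows, so rows that do not move let the fingers close. It gives the time, the measured TCP pose, the force, the opening and the grip force at its end, in the units of the state.
- readout.state(): the state, without advancing time (a new reading comes with each control period).
- viewer.capture(name): name is "scene" or "top"; returns the picture (480x640x3 uint8, red, green, blue); there is no depth.
- viewer.camera_params(name): a dict with "mtx" (3x3 intrinsics, pixels), "world_from_camera" (4x4, takes a point from camera to world coordinates). Camera axes: x right, y down, z forward; pixel columns grow to the right and rows downward; lengths in m; the calibration is good to about 2 mm. A picture is of the moment at which its call begins. camera_params takes no time and is no camera call.
- order.finish_job(): hands the job in; it is judged then, once.
The state is a dict: "t": time; "joint_positions": joint angles; "qd": joint speeds; "joint_torque": joint torques, N m; "tcp_pos": TCP position; "tool_rot": TCP orientation; "contact_force": force on the tool from outside, world axes, zero at the start; "torque": the same for the moment, N m; "opening": opening from 0.0 (shut) to 1.0 (fully open); "finger_force": force on a finger pad.
Only numpy, scipy, OpenCV 4.12 (cv2) and the standard library are available. Lean on these libraries where they do the work, as an engineer would, in place of code of your own. Each camera call takes 0.05 s, during which the arm holds its last target. There are 200 camera calls.

### The job

Sweep the three loose square nuts across the wooden work board with your fingers and over its edge, so that they drop into the empty metal tray standing against it (not into the divided bolt box on the other side). Only push the nuts, never pick them up, and leave the bush and the bolt standing in their places on the board.

Things in the scene. Friction and masses are not known exactly. Their poses are not given: they have to be found in the camera images.
- board: Thick wooden work board, fixed: 250 mm along its x, 280 mm along its y, 45 mm high, flat top, no lip. Origin: centre of its underside; z up; yaw within 7 degrees of the world. The tray stands at its +y or -y side (varies), the bolt box at the other. Nuts, bush, bolt: one each in five lanes along y, 48 mm apart, within 55 mm of the middle, so each nut has a clear straight path along y to the tray.
- tray: Empty plain sheet-metal tray, fixed, open on top: 250 mm along x, 120 mm along y, 36 mm high, walls and floor 3 mm. Axes parallel to the board's. A 250 mm side stands against the board's y side (2 mm gap), its rim 9 mm lower than the board's top. Origin: centre of its underside, 202 mm from the board's origin along the board's +y or -y.
- bolt_box: Dark wooden box of the tray's outer size (250 x 120 x 36 mm) with dividers and eight compartments holding small bolts; fixed, against the other y side of the board, 202 mm from its origin. No nut may go in. Other bench clutter (hammer, wrench, brush, jar, mug, all under 100 mm high) stands clear of board, tray and box. Origin: centre of its underside.
- nut1: Loose square steel nut, 32 x 32 x 16 mm with an 18 mm hole, about 80 g, lying flat on the board at any yaw. Origin: centre of its underside; x and y axes square to its sides, z up.
- nut2: Loose square steel nut, 32 x 32 x 16 mm with an 18 mm hole, about 80 g, lying flat on the board at any yaw. Origin: centre of its underside; x and y axes square to its sides, z up.
- nut3: Loose square steel nut, 32 x 32 x 16 mm with an 18 mm hole, about 80 g, lying flat on the board at any yaw. Origin: centre of its underside; x and y axes square to its sides, z up.
- bush: Loose steel bush (a short thick tube), 32 mm across, 36 mm high, 18 mm bore, standing upright on the board, 140 g. Must stay standing where it is. Origin: centre of its underside, z up.
- bolt: Loose steel hexagon bolt standing on its head on the board: head 32 mm across and 11 mm high, shank 16 mm across, 38 mm high in all, 110 g. Must stay standing where it is. Origin: centre of its underside, z up.
Things that resemble listed ones, but are neither listed nor needed, are in the scene too. What is shaped like the bolt but purple or yellow is not meant.

How it is judged:
By the outcome, as a careful person would: the job done as asked, in the order asked, and still so for the second after the job is handed in, with the robot touching nothing.
It also fails if it takes over 58 s, if anything falls off the work surface, if the arm or the gripper's body presses on something with over 40 N, if the wrist force passes 120 N, or if a joint passes its speed limit or range.

## Working session

There is one attempt and no reset: what is moved stays moved. The work goes in short steps, Python scripts to look and compute and a tool call to move; the robot and the scene stay as the last step left them, time stands still between calls to the robot, and variables do not carry over. Pictures are saved under pics/ and viewed, at most 10 in all, crops included, and the job is handed in when it is done.

Besides the shell and the picture viewer there is one more tool, called after "Emit:" as name(argument=value, ...), one argument or row to a line, values as JSON. servo_tool: Moves the arm, as the interface text tells. Its arguments: {"type":"object","properties":{"moves":{"type":"array","items":{"type":"array","items":{"type":"array","items":{"type":"number"}}}},"newtons":{"type":"number"}},"required":["moves"]}

```bash
mkdir -p pics
python3 - <<'E'
from bench import readout, viewer
import cv2
for n in("top","scene"):
    cv2.imwrite(f"pics/{n}0.png",viewer.capture(n)[:,:,::-1])
    p=viewer.camera_params(n);print(n,p["mtx"].round(1).tolist(),p["world_from_camera"].round(3).tolist())
s=readout.state();print(s["t"],s["tcp_pos"],s["tool_rot"],s["opening"])
E
```

```text
top [[495.8, 0.0, 315.6], [0.0, 495.8, 227.9], [0.0, 0.0, 1.0]] [[0.023, -0.975, 0.223, 0.342], [-1.0, -0.023, 0.001, 0.013], [0.004, -0.223, -0.975, 0.815], [0.0, 0.0, 0.0, 1.0]]
scene [[540.9, 0.0, 316.9], [0.0, 540.9, 237.1], [0.0, 0.0, 1.0]] [[-0.698, 0.44, -0.565, 0.926], [0.716, 0.412, -0.563, 0.42], [-0.015, -0.798, -0.603, 0.522], [0.0, 0.0, 0.0, 1.0]]
0.1 [ 0.22566961 -0.6089766   0.2304986 ] [-3.09064325e+00 -5.54163752e-01  4.72362305e-04] 1.0000519652136632
```

View pics/top0.png

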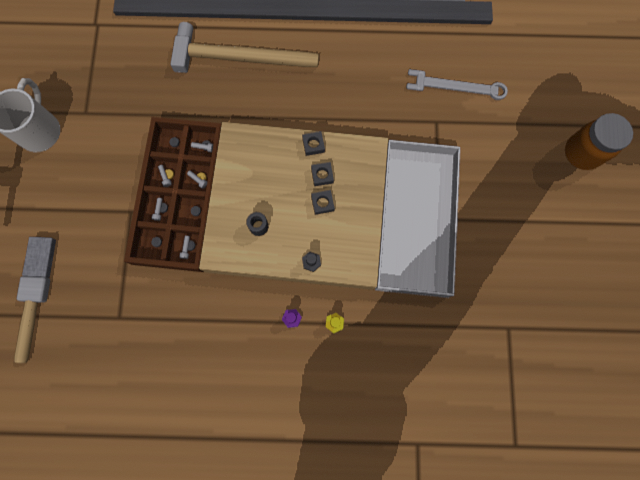

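View pics/scene0.png

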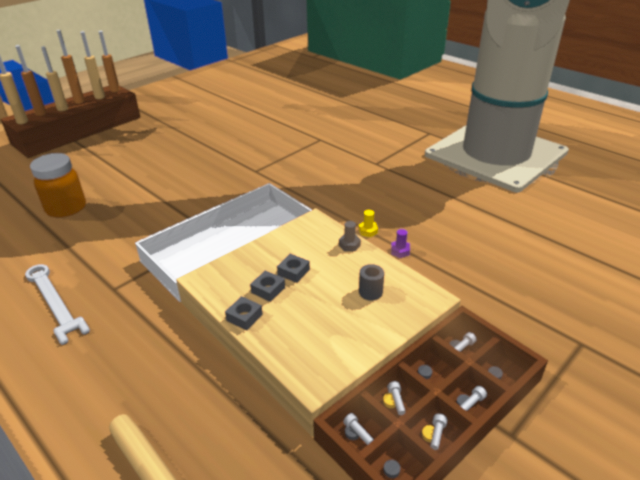

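The top view shows the tray at −y (image right). The nuts are at about (314,143), (322,174) and (323,202), the bush at (257,224) and the bolt at (312,261). I'll enlarge it.

Run:
```python
import cv2
a=cv2.imread("pics/top0.png")[110:300,200:400]
cv2.imwrite("pics/crop.png",cv2.resize(a,None,fx=3.1,fy=3.1,interpolation=cv2.INTER_CUBIC))
```

```text
(no output)
```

View pics/crop.png

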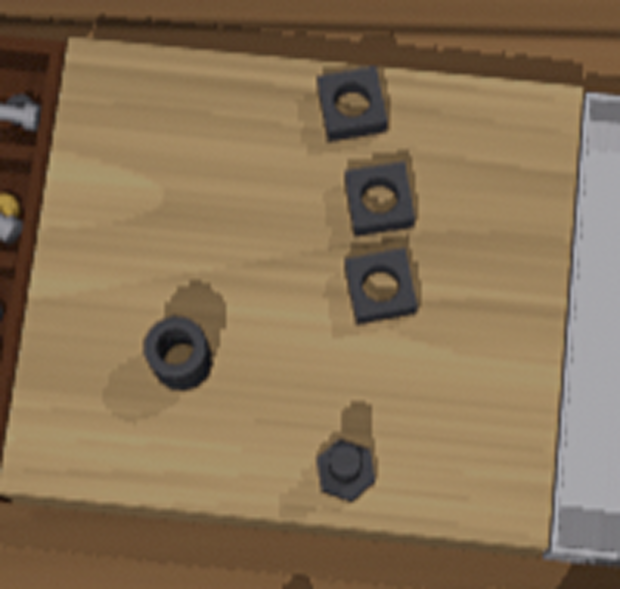

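The crop shows the nut top-hole centres at crop (352,101), (379,197) and (381,285), the bush top at (178,346) and the bolt top at (346,461). The board corners are at (68,38), (583,87), (550,550) and (3,497).

```bash
cat > h.py <<'E'
import numpy as np
from bench import viewer
from scipy.spatial.transform import Rotation as R
P=viewer.camera_params("top");T=P["world_from_camera"];K=P["mtx"]
def w(u,v,z):
    d=T[:3,:3]@np.linalg.solve(K,[u,v,1]);return T[:3,3]+d*(z-T[2,3])/d[2]
def wc(u,v,z): return w(200+(u+.5)/3.1-.5,110+(v+.5)/3.1-.5,z)
E
python3 - <<'E'
from h import *
from bench import readout
c=np.array([wc(*p,.045) for p in[(68,38),(583,87),(550,550),(3,497)]])
print(c.round(4).tolist(),[np.linalg.norm(c[i]-c[i-1]).round(4) for i in range(4)])
m=c.mean(0);d=(c[0]-c[1])+(c[3]-c[2]);yaw=np.arctan2(-d[0],d[1]);print("centre",m,"yaw deg",np.degrees(yaw))
Rb=np.array([[np.cos(yaw),-np.sin(yaw)],[np.sin(yaw),np.cos(yaw)]])
for n,u,v,z in[("n1",352,101,.061),("n2",379,197,.061),("n3",381,285,.061),("bush",178,346,.081),("bolt",346,461,.083)]:
    p=wc(u,v,z);print(n,p.round(4),"board",(Rb.T@(p-m)[:2]).round(4))
s=readout.state();print(R.from_rotvec(s["tool_rot"]).as_matrix().round(3))
E
```

```text
[[0.6962, 0.1752, 0.045], [0.6748, -0.1026, 0.045], [0.4263, -0.0837, 0.045], [0.4465, 0.1917, 0.045]] [np.float64(0.2503), np.float64(0.2786), np.float64(0.2493), np.float64(0.2761)]
centre [0.56096668 0.04515202 0.045     ] yaw deg -4.29970441231318
n1 [0.6571 0.021  0.061 ] board [ 0.0976 -0.0169]
n2 [0.6045 0.0057 0.061 ] board [ 0.0464 -0.036 ]
n3 [0.5574 0.0038 0.061 ] board [-0.0005 -0.0415]
bush [0.5182 0.1031 0.081 ] board [-0.047   0.0545]
bolt [0.4627 0.0192 0.083 ] board [-0.0961 -0.0333]
[[ 0.938  0.347 -0.001]
 [ 0.347 -0.938  0.002]
 [-0.    -0.002 -1.   ]]
```

Emit:
servo_tool(
  moves=[
    [[0,0,0,-9.35,-1],[0,0,0,-9.35,-1],[0,0,0,-9.35,-1],[0,0,0,-9.35,-1],[0,0,0,-9.35,-1],[0,0,0,-9.35,-1],[0,0,0,-9.35,-1],[0.045,0.024,0,0,-1],[0.045,0.024,0,0,-1],[0.045,0.024,0,0,-1],[0.045,0.024,0,0,-1],[0.045,0.024,0,0,-1]],
  ],
)

```text
t: 1.6
tcp_pos: [0.3626, -0.3924, 0.2311]
tool_rot: [-2.302, -2.138, -0.0]
contact_force: [0.4, -0.4, 0.4]
opening: 0.004
finger_force: 0.0
```

Emit:
servo_tool(
  moves=[
    [[0.045,0.024,0,0,-1],[0.045,0.024,0,0,-1],[0.045,0.024,0,0,-1],[0.045,0.024,0,0,-1],[0.045,0.024,0,0,-1],[0.045,0.024,0,0,-1],[0.045,0.024,0,0,-1],[0.045,0.024,0,0,-1],[0.045,0.024,0,0,-1],[0.045,0.024,0,0,-1],[0,0,0,0,-1],[0,0,0,0,-1]],
  ],
)

```text
t: 3.1
tcp_pos: [0.634, 0.0365, 0.2306]
tool_rot: [-2.301, -2.138, 0.003]
contact_force: [-0.1, -0.5, -0.5]
opening: 0.001
finger_force: 0.0
```

```bash
cat >> h.py <<'E'
from bench import readout
C=np.array([.5610,.0452]);Y=np.radians(-4.3);c,s_=np.cos(Y),np.sin(Y)
def st():
    s=readout.state();m=R.from_rotvec(s["tool_rot"]).as_matrix();d=s["tcp_pos"][:2]-C
    print("t",s["t"],"tcp",s["tcp_pos"].round(4),"board xy",np.round([c*d[0]+s_*d[1],-s_*d[0]+c*d[1]],4),"tool x angle",np.degrees(np.arctan2(m[1,0],m[0,0])).round(2),"F",s["contact_force"].round(1),"op",round(s["opening"],2),"j",s["joint_positions"].round(2))
E
python3 -c "from h import *;st()"
```

```text
t 3.1 tcp [0.634  0.0365 0.2306] board xy [ 0.0734 -0.0032] tool x angle 85.78 F [-0.1 -0.5 -0.5] op 0.0 j [ 0.08  0.62 -0.31  1.55  0.21  1.   -0.36]
```

Emit:
servo_tool(
  moves=[
    [[0.033,0.024,0,0,-1],[0,0,0.04,0,-1],[0,0,0.04,0,-1],[0,0,0.04,0,-1],[0,0,0.03,0,-1],[0,0,0.015,0,-1],[0,0,0.014,0,-1],[0,0,0,0,-1],[0,0,0,0,-1]],
  ],
)

```text
t: 4.22
tcp_pos: [0.6618, 0.0684, 0.0534]
tool_rot: [2.301, 2.137, 0.002]
contact_force: [0.2, -1.6, 0.3]
opening: -0.001
finger_force: 0.0
```

Run:
```python
from h import *
import cv2
st()
a=viewer.capture("scene")[:,:,::-1]
cv2.imwrite("pics/s1.png",cv2.resize(a[170:400,140:480],None,fx=2,fy=2,interpolation=cv2.INTER_CUBIC))
```

```text
t 4.225 tcp [0.6618 0.0684 0.0534] board xy [0.0987 0.0307] tool x angle 85.77 F [ 0.2 -1.6  0.3] op -0.0 j [-0.    0.87 -0.25  1.6   0.29  0.71 -0.46]
```

View pics/s1.png

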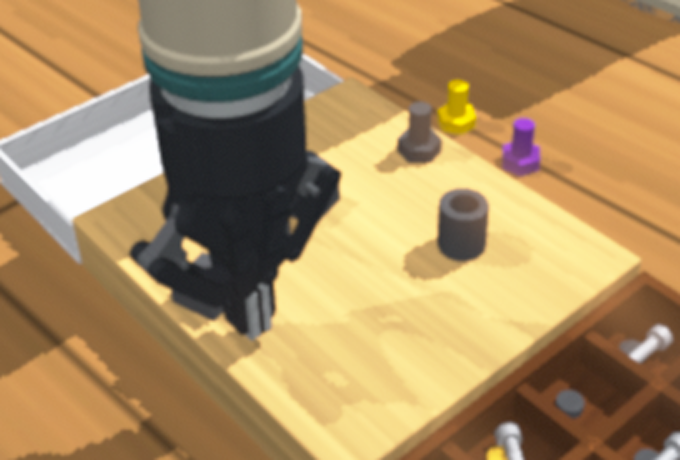

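The fingers are down behind the first nut, clear of the bush and bolt. I'll push now.

Emit:
servo_tool(
  moves=[
    [[-0.004,-0.001,0.002,0,-1],[-0.015,0,0,0,-1],[-0.018,0,0,0,-1],[-0.018,0,0,0,-1],[-0.018,0,0,0,-1],[-0.018,0,0,0,-1],[-0.018,0,0,0,-1],[-0.018,0,0,0,-1],[-0.018,0,0,0,-1],[-0.018,0,0,0,-1],[-0.018,0,0,0,-1],[-0.015,0,0,0,-1]],
  ],
)

```text
t: 5.78
tcp_pos: [0.6453, -0.1288, 0.0502]
tool_rot: [2.302, 2.137, -0.001]
contact_force: [-0.7, 0.1, -0.2]
opening: 0.001
finger_force: 0.0
```

Emit:
servo_tool(
  moves=[
    [[-0.008,0,0,0,-1],[0,0,0,0,-1],[0,0,-0.04,0,-1],[0,0,-0.04,0,-1]],
  ],
)

```text
t: 6.28
tcp_pos: [0.6447, -0.1335, 0.1308]
tool_rot: [-2.299, -2.139, -0.0]
contact_force: [0.2, -0.1, -0.1]
opening: 0.001
finger_force: 0.0
```

Run:
```python
from h import *
import cv2
st()
a=viewer.capture("scene")[:,:,::-1]
cv2.imwrite("pics/s2.png",cv2.resize(a[170:400,120:480],None,fx=2,fy=2,interpolation=cv2.INTER_CUBIC))
```

```text
t 6.275 tcp [ 0.6447 -0.1335  0.1308] board xy [ 0.0969 -0.1719] tool x angle 85.88 F [ 0.2 -0.1 -0.1] op 0.0 j [ 0.34  0.77 -0.31  1.58  0.29  0.85 -0.15]
```

View pics/s2.png

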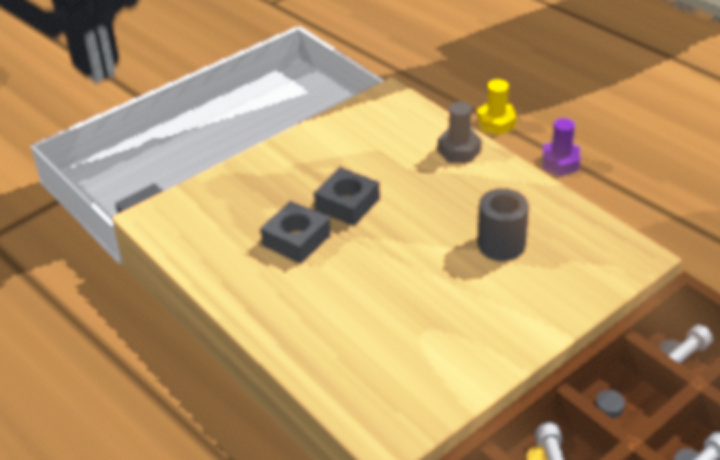

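The first nut is in the tray, visible at (138,195). Next is nut 2.

Emit:
servo_tool(
  moves=[
    [[0.045,-0.0125,0,0,-1],[0.045,-0.0125,0,0,-1],[0.045,-0.0125,0,0,-1],[0.045,-0.0125,0,0,-1],[0.004,0,0,0,-1],[0,0,0.035,0,-1],[0,0,0.03,0,-1],[0,0,0.014,0,-1],[0,0,0,0,-1]],
  ],
)

```text
t: 7.45
tcp_pos: [0.6082, 0.0519, 0.0506]
tool_rot: [-2.301, -2.137, 0.002]
contact_force: [0.0, 0.2, 0.1]
opening: -0.002
finger_force: 0.0
```

```bash
python3 -c "from h import *;st()"
```

```text
t 7.45 tcp [0.6082 0.0519 0.0506] board xy [0.0465 0.0102] tool x angle 85.77 F [0.  0.2 0.1] op -0.0 j [ 0.02  0.82 -0.25  1.76  0.32  0.6  -0.49]
```

Emit:
servo_tool(
  moves=[
    [[-0.014,0,0,0,-1],[-0.018,0,0,0,-1],[-0.018,0,0,0,-1],[-0.018,0,0,0,-1],[-0.018,0,0,0,-1],[-0.018,0,0,0,-1],[-0.018,0,0,0,-1],[-0.018,0,0,0,-1],[-0.018,0,0,0,-1],[-0.016,0,0,0,-1],[-0.008,0,0,0,-1],[0,0,0,0,-1]],
  ],
)

```text
t: 8.95
tcp_pos: [0.5951, -0.1301, 0.0513]
tool_rot: [2.303, 2.137, 0.0]
contact_force: [-0.9, 1.2, 0.7]
opening: 0.0
finger_force: 0.0
```

Emit:
servo_tool(
  moves=[
    [[0,0,-0.04,0,-1],[0,0,-0.04,0,-1],[0.045,-0.012,0,0,-1],[0.045,-0.012,0,0,-1],[0.045,-0.012,0,0,-1],[0.042,-0.011,0,0,-1],[0,0,0,0,-1]],
  ],
)

```text
t: 9.82
tcp_pos: [0.5604, 0.0571, 0.1318]
tool_rot: [-2.29, -2.147, -0.004]
contact_force: [0.3, -1.1, 0.8]
opening: 0.001
finger_force: 0.0
```

Run:
```python
from h import *
import cv2
st()
a=viewer.capture("top")[:,:,::-1]
cv2.imwrite("pics/t2.png",cv2.resize(a[110:310,190:470],None,fx=2.5,fy=2.5,interpolation=cv2.INTER_CUBIC))
```

```text
t 9.825 tcp [0.5604 0.0571 0.1318] board xy [-0.0015  0.0119] tool x angle 86.31 F [ 0.3 -1.1  0.8] op 0.0 j [ 0.06  0.65 -0.32  1.85  0.3   0.68 -0.5 ]
```

View pics/t2.png

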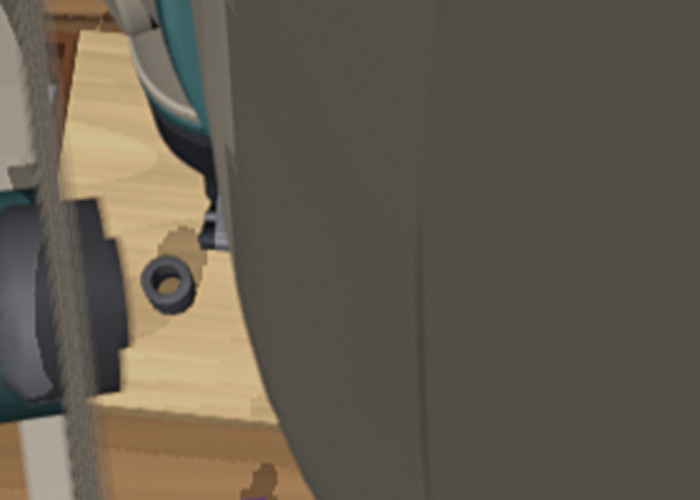

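The arm hides the nuts here. The bush is undisturbed, and the fingertips at (215,235) are clear of it. On to nut 3.

Emit:
servo_tool(
  moves=[
    [[-0.006,0.001,0,0,-1],[0,0,0.03,0,-1],[0,0,0.03,0,-1],[0,0,0.02,0,-1],[0,0,0,0,-1]],
  ],
)

```text
t: 10.5
tcp_pos: [0.5609, 0.0423, 0.0499]
tool_rot: [-2.304, -2.134, 0.005]
contact_force: [0.0, 0.2, 0.3]
opening: -0.001
finger_force: 0.0
```

Emit:
servo_tool(
  moves=[
    [[-0.014,0,0,0,-1],[-0.018,0,0,0,-1],[-0.018,0,0,0,-1],[-0.018,0,0,0,-1],[-0.018,0,0,0,-1],[-0.018,0,0,0,-1],[-0.018,0,0,0,-1],[-0.018,0,0,0,-1],[-0.018,0,0,0,-1],[-0.016,0,0,0,-1],[-0.006,0,0,0,-1],[0,0,0,0,-1]],
  ],
)

```text
t: 12.0
tcp_pos: [0.5487, -0.1352, 0.0513]
tool_rot: [-2.302, -2.137, -0.0]
contact_force: [0.8, -0.3, -0.0]
opening: -0.001
finger_force: 0.0
```

Emit:
servo_tool(
  moves=[
    [[0,0,-0.04,0,-1],[0,0,-0.04,0,-1],[0,0,-0.04,0,-1],[-0.05,0,0,0,-1],[-0.05,0,0,0,-1],[-0.05,0,0,0,-1],[-0.05,0,0,0,-1],[-0.05,0,0,0,-1],[0,0,0,0,-1]],
  ],
)

```text
t: 13.12
tcp_pos: [0.5285, -0.3893, 0.1707]
tool_rot: [2.308, 2.13, -0.004]
contact_force: [0.7, 0.1, -0.1]
opening: 0.001
finger_force: 0.0
```

Run:
```python
from h import *
import cv2
st()
a,b=[viewer.capture(n)[:,:,::-1] for n in("scene","top")]
cv2.imwrite("pics/f.png",cv2.resize(np.hstack([a[140:440,100:500],b[80:380,120:520]]),None,fx=1,fy=1))
```

```text
t 13.125 tcp [ 0.5285 -0.3893  0.1707] board xy [ 2.000e-04 -4.357e-01] tool x angle 85.41 F [ 0.7  0.1 -0.1] op 0.0 j [ 0.82  0.73 -0.4   1.55  0.33  0.93  0.23]
```

View pics/f.png

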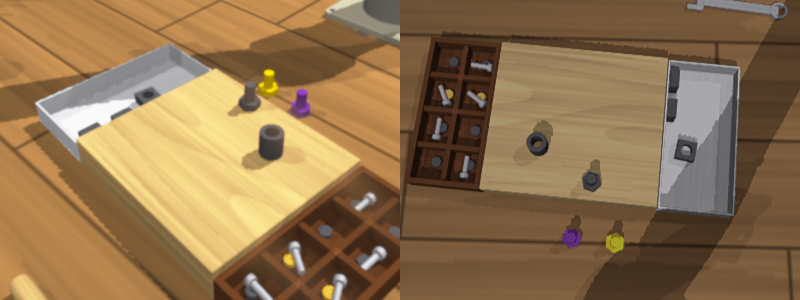

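All three nuts are in the tray, at (674,78), (671,107) and (685,150) in the right half. The bush (538,143) and bolt (591,181) are still standing where they were.

Emit:
servo_tool(
  moves=[
    [[0,0,0,0,-1],[0,0,0,0,-1],[0,0,0,0,-1],[0,0,0,0,-1]],
  ],
)

```text
t: 13.72
tcp_pos: [0.5304, -0.384, 0.1714]
tool_rot: [2.301, 2.139, 0.0]
contact_force: [1.1, -0.5, 0.7]
opening: 0.004
finger_force: 0.0
```

```bash
python3 -c "
from bench import order
print(order.finish_job())"
```

```text
the job is handed in; nothing more can be done
None
```

I swept all three nuts over the edge into the metal tray, left the bush and bolt standing in place, and handed the job in at about 14 s; the hand-in call gave no verdict.

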